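Hang the calibration weight on the load-cell peg behind its gravity keeper

TASK

Hang the largest of the three eye weights on the peg of the load-cell stand: slide its eye along the peg under the small hinged keeper, gently home against the shoulder, and keep it there until the keeper has dropped behind the eye. Then pull the weight back against the fallen keeper with a light pull of a few newtons to prove that it is locked in, let it down gently and leave it hanging still and free on the peg. The load cell is delicate: push and pull with 12 newtons at most, do not knock the stand or drop the weight on it, and leave the other things on the bench where they are.

Things in the scene. Friction and masses are not known exactly. Their poses are not given: they have to be found in the camera images.
- weight_large: The largest of three alike bare-steel weights: standing cylinder 44 mm across and 48 mm high, a 10 mm neck, on top a flat-bar eye; 90 mm high over all, about 0.6 kg (+-15 %, hidden). Origin at the centre of its underside, z up, x square to the flat of the eye: the peg goes through the eye along x, from either side.
- weight_large_eye (a point): Centre of its eye opening, 73 mm above its underside. Every eye is 30 mm wide (y), 32 mm high, 10 mm thick (x), flat-sided; opening 16 mm wide, 18 mm high; bar over it 8 mm high, under it 6 mm, at the sides 7 mm. Pinched from above, fingers closing along y on the eye's sides, about 6 mm above this point, the fingers straddle peg, keeper and bracket.
- weight_middle: The middle weight: cylinder 36 mm across and 38 mm high, 80 mm over all, same eye. Origin at the centre of its underside. To be left alone.
- weight_small: The smallest weight: cylinder 30 mm across and 30 mm high, 72 mm over all, same eye. Origin at the centre of its underside. To be left alone.
- stand: Load-cell stand, fixed to the bench: grey base 170 (x) x 110 x 12 mm, aluminium column 34 mm square, 206 mm high at x = +47 mm. A bar load cell, 22 mm wide, 24 mm high, is clamped to it, firmly but at a reach that differs by up to 20 mm each time, and carries a level peg that points along -x, roughly toward the robot. Origin at the centre of the base's underside, z up.
- peg_line (a point): A point on the peg's axis, 150 mm above the bench, at x = -49 mm of the stand (axes as the stand's), where the shoulder's face (a rigid bush 20 mm across, 14 mm long) stands on average: it may be up to 10 mm nearer or farther along x, which no pose tells; feel for it. The round peg is 12 mm across and its tip, tapered over 8 mm, stands 42 mm before the shoulder.
- hang_line (a point): A point 3 mm below the peg's axis and 12 mm before peg_line (x = -61 mm of the stand): the mean place of an eye's centre when the weight hangs free, as it may hang anywhere between two stops. Home, with its flat against the shoulder, the centre is 5 mm before the shoulder's face; stopped by the fallen keeper, about 19 mm before it.
- keeper_hinge (a joint): Steel flap 8 mm wide, 16 mm long, on a pin 26 mm before the shoulder and 24 mm over the peg's axis. 0: hangs straight down on its stop, lip 8 mm over the axis, and cannot swing toward the tip. Lifts inward to 1.45 rad, with hardly any force, lies on the eye's top bar at about 1 rad and drops off behind it in half a second when the eye is home or 2 to 3 mm short.
- pin_line (a point): A point 24 mm above the peg's axis at x = -75 mm of the stand: the mean place of the keeper's pin, which shifts along x with the shoulder. A dark bracket arm 13.5 mm wide runs over the peg from the load cell to 7 mm past the pin, underside 28 mm, top 33 mm above the axis; the cheeks that hold the pin reach down to 20 mm above the axis.
- timer: White bench timer, 51 x 62 x 57 mm, origin at the centre of its underside. To be left alone.
- beaker: Small glass beaker, 74 x 80 x 92 mm, origin at the centre of its underside. To be left alone.
- dropper: Dropper bottle with black teat, 37 x 37 x 102 mm, origin at the centre of its underside. To be left alone.
- tweezers: Steel tweezers lying flat, 14 x 126 x 10 mm. To be left alone.
- petri: Glass petri dish, 66 mm across, 16 mm high. To be left alone.
- pen: Blue pen lying flat, 13 x 177 x 15 mm. To be left alone.
Not all that is in view belongs to the job. Leave any brown look-alike of the weight_large alone.

How it is judged (in metres and radians):
On the way, in this order (a step that is already met when the one before it is completed fails the run):
1. the large weight's eye is home on the peg, less than 2 mm from the shoulder, and the keeper has dropped behind it (horizontal distance between weight_large_eye and cell_c1 between 0.008 and 0.03 m and y of weight_large_eye in the frame of peg_line between -0.006 and 0.006 m and z of weight_large_eye in the frame of peg_line between -0.008 and 0.007 m and value of joint keeper_hinge below 0.06 rad and horizontal distance between weight_large_eye and cell_c1 below 0.014 m), for 0.2 s.
2. the weight is pulled back against the fallen keeper with more than 2 N (horizontal distance between weight_large_eye and cell_c1 between 0.008 and 0.03 m and y of weight_large_eye in the frame of peg_line between -0.006 and 0.006 m and z of weight_large_eye in the frame of peg_line between -0.008 and 0.007 m and value of joint keeper_hinge below 0.06 rad and (contact force between weight_large and keeper_c1 above 2 N or contact force between weight_large and keeper_c2 above 2 N)), for 0.2 s.
At the end, for the whole second after the job is handed in: The large weight hangs at rest by its eye on the peg, carried by the stand alone, upright within 7 degrees; the eye between keeper and shoulder (8 to 30 mm from the bush's middle), its centre within 6 mm sideways of the peg's axis and 0 to 8 mm below it; the keeper down within 0.06 rad (horizontal distance between weight_large_eye and cell_c1 between 0.008 and 0.03 m and y of weight_large_eye in the frame of peg_line between -0.006 and 0.006 m and z of weight_large_eye in the frame of peg_line between -0.008 and 0.007 m and value of joint keeper_hinge below 0.06 rad and z of weight_large_eye in the frame of peg_line below 0 m and angle between weight_large's own z axis and vertical below 0.12 rad and linear speed of weight_large below 0.03 m/s and contact force between weight_large and stand above 2 N); the robot touches nothing.
It fails at once if the weight is pushed against the shoulder or pulled against the keeper with more than 12 N (contact force between weight_large and cell_c1 above 12 N or contact force between weight_large and keeper_c1 above 12 N or contact force between weight_large and keeper_c2 above 12 N).
It fails at once if the weight, the gripper or the arm knocks the stand with more than 30 N (contact force between any of weight_large, the fingers, the arm and stand above 30 N).
It fails at once if another thing on the bench (other weights, timer, beaker, dropper bottle, tweezers, petri dish, pen) is moved by more than 3 cm (distance of any of weight_middle, weight_small, timer, beaker, dropper, tweezers, petri, pen from where it was at the start of the episode above 0.03 m).
It also fails if it takes over 72 s, if anything falls off the work surface, if the arm or the gripper's body presses on something with over 40 N, if the wrist force passes 120 N, or if a joint passes its speed limit or range.

ROBOT

A 6-joint arm with a two-finger parallel gripper is mounted at the origin on a cart in front of the work surface, level with it; the furniture and walls round the work are solid. World frame = base frame: x ahead of the robot, y to its left, z up, the work surface at z = 0. Lengths are in mm, angles in rad, forces in N, time in s.
With the tool pointing down it reaches from about 350 to 875 mm from the base axis. Payload 4.2 kg.
Tool frame: the origin (TCP) lies at the very end of the fingers, on their centre line; the grasp point (between the pads) lies 19 mm behind it; z points along the fingers, y is the line along which they close (so a half turn about z gives the same grasp; the last joint's range is limited). The gripper opens to 85 mm and grips with 20 to 120 N. Pads are 22 mm wide; open, the fingers measure 114 mm over their backs; the gripper's body (76 mm by 85 mm) begins 54 mm behind the grasp point. The pads swing forward as they close: fully open they stand 13 mm farther back than shut.
Start: joints at [1.526, 0.385, 0.008, 0, -1.194, -0.259], TCP at [186.935, 596.368, 231.312] pointing down, gripper open.
Joint ranges: [-3.14, 3.14], [-1.21, 2.06], [-1.07, 1.41], [-3.16, 2.05], [-2.99, -0.16], [-3.1, 3.1]. Speed limits (rad/s): [2.79, 2.79, 3.14, 3.14, 3.14, 3.14].

INTERFACE

Orientations are given as a unit quaternion [w, x, y, z].
In Python, from rig import env gives the robot as it stands.
- The arm moves only by the shell command python3 -m jog 'ROWS' [FORCE]. ROWS is JSON, a list of rows, each a list of 7 numbers: the opening, from 0 (shut) to 1 (fully open), then the shift along the tool's x, y, z in m, then the turn, a rotation vector about the tool's x, y, z in degrees. A call has 1 to 10 rows; each row is the pose to reach, as a shift and turn from the pose commanded when the call began, along the tool's axes at that moment; what a row does not reach only later rows make up. A row lasts 1/12 s, in which the tool goes at most 41.7 mm and 7.16 degrees, less where a joint would pass 70% of its speed; a pose out of reach is approached as far as the arm can. A call with a gripper value outside its range is refused whole. The fingers move at their own pace and stop on an object; FORCE is the grip in N (left out, the last holds). Time passes only in rows, so rows that repeat a pose let the fingers close. It gives the time, the measured TCP pose, the force, the opening and the grip force at its end, in the units of the state.
- env.get_obs(): the state, without advancing time (a new reading comes with each control period).
- env.read_camera(name): name is "scene" or "top" or "wrist"; returns a dict with "frame" (480x640x3 uint8, red, green, blue), "fovy" (degrees; the focal length in pixels is half the picture's height over the tangent of half this angle, whatever the lens; pixels are square), "cx", "cy" (the principal point, pixels), "D" ([k1, k2, p1, p2, k3] as OpenCV has them; the pictures are not rectified), "extrinsics" (4x4, takes a point from camera to world coordinates); the wrist camera has in their place "T_tool_cam" (4x4, takes a point from camera to tool coordinates, whose origin is the TCP and whose axes are the flange's). Camera axes: x right, y down, z forward; pixel columns grow to the right and rows downward; lengths in mm; the calibration is good to about 2 mm. A picture is of the moment at which its call begins: read the wrist's pose just before it. There is no depth.
- env.close_job(): hands the job in; it is judged then, once.
The state is a dict: "time_s": time; "joint_pos": joint angles; "qvel": joint speeds; "effort": joint torques, N m; "ee_pos": TCP position; "eef_rot": TCP orientation; "force": force on the tool from outside, world axes, zero at the start; "torque": the same for the moment, N m; "opening": opening from 0.0 (shut) to 1.0 (fully open); "finger_force": force on a finger pad.
Only numpy, scipy, OpenCV 4.12 (cv2) and the standard library are available. Lean on these libraries where they do the work, as an engineer would, in place of code of your own. Each camera call takes 0.05 s, during which the arm holds its last target. There are 200 camera calls.

## Working session

There is one attempt and no reset: what is moved stays moved. The work goes in short steps, Python scripts to look and compute and a shell command to move; the robot and the scene stay as the last step left them, time stands still between calls to the robot, and variables do not carry over. Pictures are saved under pics/ and viewed, at most 10 in all, crops included, and the job is handed in when it is done.

```bash
ls; mkdir -p pics
python3 - <<'E'
from rig import env
import cv2,numpy as np
o=env.get_obs();print({k:np.round(v,3).tolist() for k,v in o.items()})
ims=[]
for n in("scene","top","wrist"):
    c=env.read_camera(n);cv2.imwrite(f"pics/{n}0.png",c["frame"][:,:,::-1])
    print(n,c["fovy"],c["cx"],c["cy"],c["D"],np.round(c.get("extrinsics",c.get("T_tool_cam")),3).tolist())
E
```

```text
pics
{'time_s': 0.0, 'joint_pos': [1.526, 0.386, 0.007, -0.001, -1.194, -0.259], 'qvel': [-0.0, 0.001, -0.001, 0.0, 0.001, -0.001], 'effort': [-0.001, -39.229, 18.84, 4.186, -0.005, 0.0], 'ee_pos': [186.762, 595.813, 230.211], 'eef_rot': [0.001, 0.988, -0.151, -0.0], 'force': [-0.064, 0.388, -0.124], 'torque': [-0.03, -0.065, -0.032], 'finger_force': 0.0, 'opening': 1.004}
scene 55.208355583869555 315.66878677667046 238.50411612982637 [-0.01771197  0.          0.          0.          0.        ] [[0.839, -0.223, 0.496, 3.295], [-0.543, -0.382, 0.748, -718.153], [0.023, -0.897, -0.442, 589.784], [0.0, 0.0, 0.0, 1.0]]
top 42.12395854313965 321.44507950445484 242.58691243784892 [-0.08379651  0.          0.          0.          0.        ] [[-0.011, -0.995, 0.1, 387.394], [-1.0, 0.012, 0.005, 80.42], [-0.006, -0.1, -0.995, 1563.481], [0.0, 0.0, 0.0, 1.0]]
wrist 70.30816423094724 311.80955571446196 233.5193440017455 [-0.02303155  0.          0.          0.          0.        ] [[0.001, -0.95, -0.313, 82.114], [1.0, 0.001, 0.001, -0.187], [-0.0, -0.313, 0.95, -142.821], [0.0, 0.0, 0.0, 1.0]]
```

View pics/scene0.png

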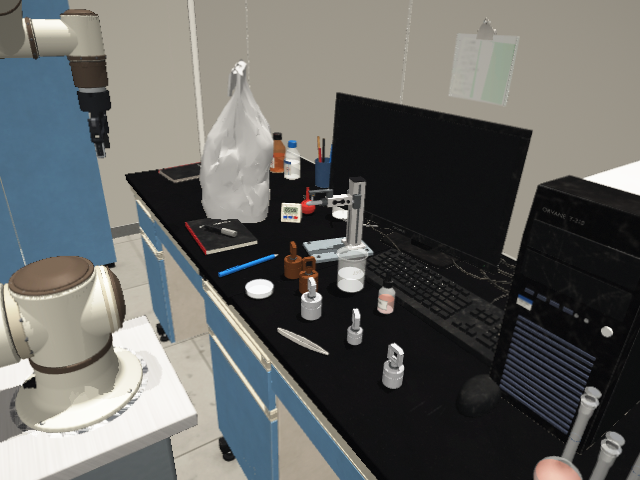

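View pics/top0.png

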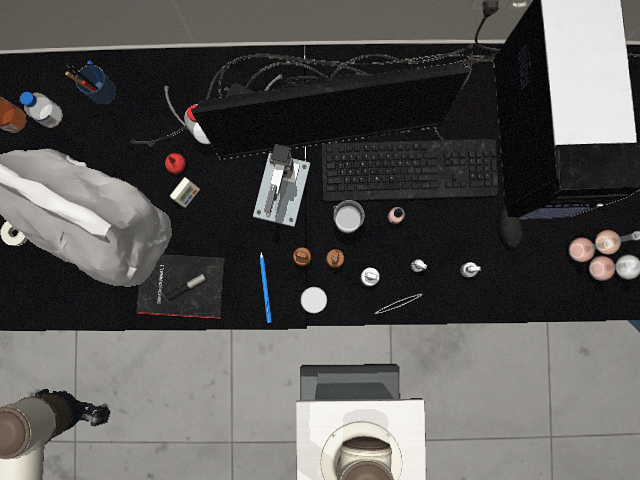

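The scene view shows the steel weights at about (312,300), (355,328) and (393,370), with brown look-alikes at (293,262) and (308,275). The stand is at (345,220). In the top view the large weight is at (370,277) and the stand base at (282,192). I'll zoom in on these in both views.

```bash
cat > h.py <<'E'
import cv2,numpy as np
from rig import env
from scipy.spatial.transform import Rotation as R
def cam(n):
    o=env.get_obs();c=env.read_camera(n)
    if n=="wrist":
        T=np.eye(4);q=o["eef_rot"];T[:3,:3]=R.from_quat([q[1],q[2],q[3],q[0]]).as_matrix();T[:3,3]=o["ee_pos"]
        c["E"]=T@np.array(c["T_tool_cam"])
    else: c["E"]=np.array(c["extrinsics"])
    f=240/np.tan(np.radians(c["fovy"]/2));c["K"]=np.array([[f,0,c["cx"]],[0,f,c["cy"]],[0,0,1.]])
    c["D"]=np.array(c["D"],float);return c
def ray(c,uv):
    p=cv2.undistortPoints(np.array(uv,float).reshape(-1,1,2),c["K"],c["D"])[:,0]
    return c["E"][:3,3],np.c_[p,np.ones(len(p))]@c["E"][:3,:3].T
def plane(c,uv,z):
    o,d=ray(c,uv);return o+d*((z-o[2])/d[:,2])[:,None]
def tri(views):
    A=np.zeros((3,3));b=np.zeros(3)
    for c,uv in views:
        o,d=ray(c,[uv]);d=d[0]/np.linalg.norm(d[0]);M=np.eye(3)-np.outer(d,d);A+=M;b+=M@o
    p=np.linalg.solve(A,b)
    return p
def proj(c,P):
    Ei=np.linalg.inv(c["E"]);return cv2.projectPoints(np.atleast_2d(np.array(P,float)),cv2.Rodrigues(Ei[:3,:3])[0],Ei[:3,3],c["K"],c["D"])[0][:,0]
E
python3 - <<'E'
from h import *
t=cam("top");s=cam("scene")
print(np.round(plane(t,[(370,277),(419,266),(471,270)],60)),np.round(plane(s,[(311,315),(355,342),(393,385)],5)))
b=plane(t,[(268,152),(311,159),(253,217),(296,225)],12);print(np.round(b))
a=s["frame"][170:270,290:390];d=s["frame"][270:400,290:420];e=t["frame"][140:230,240:330]; w=t["frame"][240:300,340:440]
r=lambda i,x,y:cv2.resize(i,(x,y),interpolation=cv2.INTER_CUBIC)
cv2.imwrite("pics/z1.png",np.vstack([np.hstack([r(a,400,300),r(d,400,300)]),np.hstack([r(e,300,300),r(w,500,300)])])[:,:,::-1])
E
```

```text
[[ 454.  -28.   60.]
 [ 479. -147.   60.]
 [ 468. -273.   60.]] [[ 449.  -36.    5.]
 [ 475. -158.    5.]
 [ 460. -288.    5.]]
[[777. 222.  12.]
 [758. 112.  12.]
 [611. 260.  12.]
 [589. 152.  12.]]
```

View pics/z1.png

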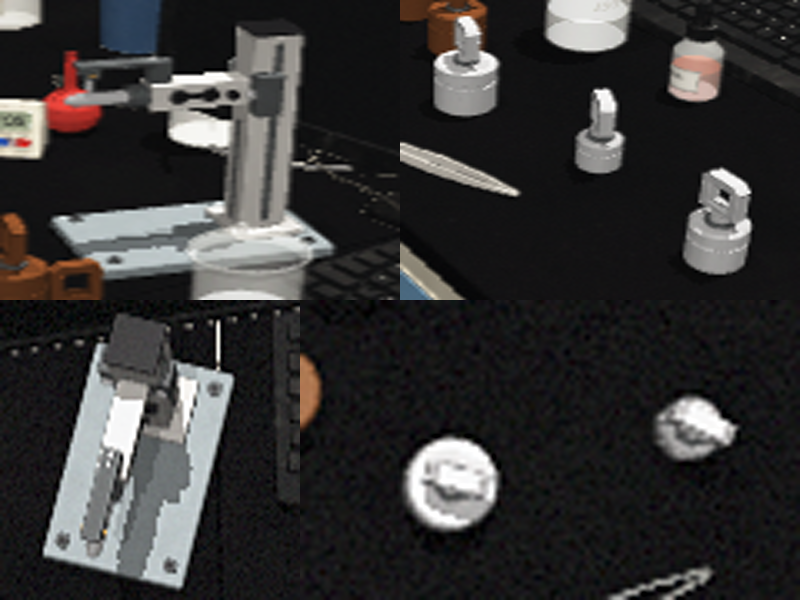

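The base corners give sides of 170 and 110 mm, as specified, with its centre near (684,187) and yaw about -12°. The large weight is at about (454,-30), with its eye's broad side roughly along world y. Next I bring the wrist camera over the weight.

```bash
cat >> h.py <<'E'
def go(p,psi):  # shift (m, tool axes) and turn (deg) to TCP p, tool down, tool x at yaw psi
    o=env.get_obs();q=o["eef_rot"];r=R.from_quat([q[1],q[2],q[3],q[0]])
    t=R.from_euler("z",psi,degrees=True)*R.from_euler("x",180,degrees=True)
    print("go",np.round(r.inv().apply(np.array(p)-o["ee_pos"])/1000,4),np.round((r.inv()*t).as_rotvec(degrees=True),2))
E
python3 -m jog '[[1,0.22,0.26,0.02,0,0,70],[1,0.22,0.26,0.02,0,0,70],[1,0.22,0.26,0.02,0,0,70],[1,0.22,0.26,0.02,0,0,70],[1,0.22,0.26,0.02,0,0,70],[1,0.22,0.26,0.02,0,0,70],[1,0.22,0.26,0.02,0,0,70],[1,0.22,0.26,0.02,0,0,70],[1,0.22,0.26,0.02,0,0,70],[1,0.22,0.26,0.02,0,0,70]]'
python3 -c "
from h import *
go([454,-30,190],180);print(env.get_obs()['joint_pos'])"
```

```text
time_s: 1.08
ee_pos: [319.5, 279.5, 211.3]
eef_rot: [0.0, 0.72, -0.694, -0.0]
force: [0.6, 0.6, -0.0]
opening: 0.998
finger_force: 0.0
go [ 0.3141 -0.1234  0.0214] [ 1.000e-02 -3.000e-02  9.204e+01]
[ 1.10462496e+00  5.46726538e-02 -4.81812110e-01 -2.45531554e-04
 -1.03466605e+00 -1.06887528e+00]
```

```bash
python3 -m jog '[[1,0.314,-0.123,0.021,0,0,92],[1,0.314,-0.123,0.021,0,0,92],[1,0.314,-0.123,0.021,0,0,92],[1,0.314,-0.123,0.021,0,0,92],[1,0.314,-0.123,0.021,0,0,92],[1,0.314,-0.123,0.021,0,0,92],[1,0.314,-0.123,0.021,0,0,92],[1,0.314,-0.123,0.021,0,0,92],[1,0.314,-0.123,0.021,0,0,92],[1,0.314,-0.123,0.021,0,0,92]]'
python3 -c "
from h import *
go([454,-30,190],180)"
```

```text
time_s: 1.92
ee_pos: [456.6, -28.3, 189.8]
eef_rot: [-0.0, -0.176, 0.984, -0.0]
force: [0.8, 0.9, -0.5]
opening: 1.005
finger_force: 0.0
go [ 0.003  -0.0006 -0.0002] [-1.00e-02 -6.00e-02  2.03e+01]
```

```bash
python3 -m jog '[[1,0,0,0,0,0,20],[1,0,0,0,0,0,20],[1,0,0,0,0,0,20],[1,0,0,0,0,0,20],[1,0,0,0,0,0,20]]'
python3 -c "
from h import *
c=cam('wrist');cv2.imwrite('pics/w1.png',c['frame'][:,:,::-1]);print(env.get_obs()['ee_pos'])
import pickle;pickle.dump(c,open('w1.pkl','wb'))"
```

```text
time_s: 2.33
ee_pos: [456.1, -25.7, 190.3]
eef_rot: [0.0, -0.01, 1.0, 0.0]
force: [-0.5, 1.1, 0.9]
opening: 1.001
finger_force: 0.0
[456.10144832 -25.64514609 190.33083143]
```

View pics/w1.png

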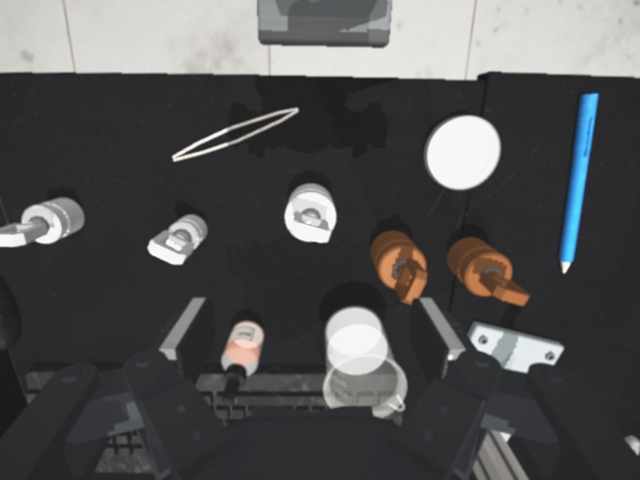

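The large weight is at (311,213) with its eye's top bar near (314,236). The fingers show at the bottom, and the brown look-alikes are at (400,262) and (487,270). I'll enlarge the weight.

```bash
python3 -c "
from h import *
import pickle;c=pickle.load(open('w1.pkl','rb'))
a=c['frame'][175:250,275:350];cv2.imwrite('pics/w1z.png',cv2.resize(a,(600,600),interpolation=cv2.INTER_NEAREST)[:,:,::-1])
print(cv2.cvtColor(a,cv2.COLOR_RGB2GRAY)[45:72:2,8:60:2])"
```

```text
[[ 54 192 249 247 248 225 187 163 151 161 194 202 220 228 225 224 222 221
  212 179 157 171 250 248 247 248]
 [ 49 173 249 247 247 242 241 222 185 162 162 214 248 249 228 220 223 224
  221 173 150 151 185 249 247 249]
 [ 44 115 247 248 247 243 244 246 249 250 244 217 190 199 200 232 225 225
  203 149 150 152 162 250 248 249]
 [ 45  74 228 248 246 244 244 247 247 247 248 248 249 248 230 200 185 183
  156 140 148 152 155 248 249 224]
 [ 46  44 146 241 244 244 245 247 247 247 247 247 247 247 248 249 249 243
  212 172 156 154 154 224 247 150]
 [ 44  42  68 176 243 245 246 247 247 247 247 247 247 247 247 247 247 248
  248 250 247 214 205 214 185  72]
 [ 46  45  43  84 221 245 247 247 247 247 247 247 247 247 247 247 247 247
  247 247 248 247 246 243 134  44]
 [ 47  45  44  45 111 225 248 248 247 247 247 247 247 247 247 247 247 247
  247 247 247 246 246 233  97  42]
 [ 43  42  43  42  42  97 213 250 248 247 247 247 247 247 247 247 247 247
  247 247 247 245 246 203  57  44]
 [ 41  41  40  40  42  41  67 148 240 251 249 248 248 248 248 248 247 247
  247 247 247 245 243 135  44  45]
 [ 41  43  39  40  41  41  41  44  73 134 196 237 250 246 246 252 252 251
  249 249 247 246 229  93  42  43]
 [ 42  43  42  41  40  42  41  42  41  40  46  65  83  87  84  76  83 125
  203 206 177 166 113  47  44  44]
 [ 41  41  42  41  42  44  43  42  43  41  41  41  41  40  42  40  41  41
   43  44  42  42  41  43  42  42]
 [ 43  44  42  40  42  40  43  43  44  42  42  42  42  41  43  42  41  42
   42  43  40  42  41  41  41  43]]
```

View pics/w1z.png

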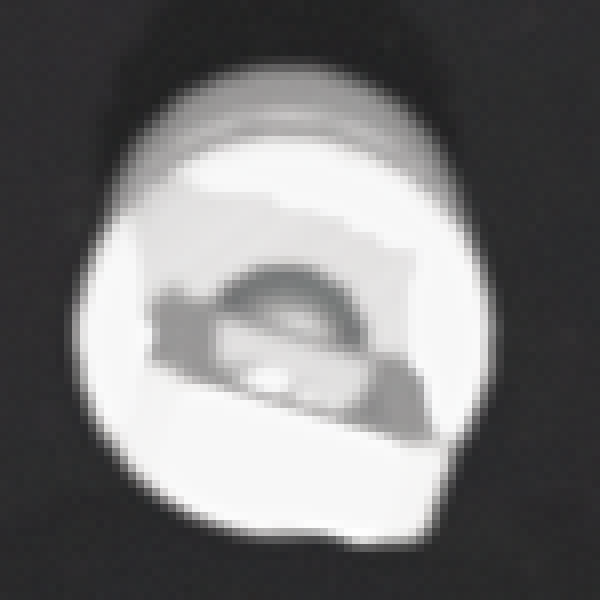

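The crop (8x, origin (275,175)) shows the front edge of the eye's top from (152,360) to (435,445), the rear right corner at (430,543), and the cylinder-top disc centred near (283,335).

```bash
python3 -c "
from h import *
import pickle;c=pickle.load(open('w1.pkl','rb'))
f=lambda u,v:(275-.5+u/8+.0,175-.5+v/8)
P=plane(c,[f(152,360),f(435,445),f(430,543)],90);print(P.round(1))
e=P[1]-P[0];L=np.linalg.norm(e);print('len',L,'thick',np.linalg.norm(P[2]-P[1]),'yaw of eye y',np.degrees(np.arctan2(e[1],e[0])))
u=e/L;n=np.array([-u[1],u[0],0]);n*=np.sign(n[0]); print('eye centre',(P[0]+P[1])/2+n*5)
print('disc',plane(c,[f(283,335),f(75,335),f(490,335)],48))
"
```

```text
[[447.  -39.8  90. ]
 [454.7 -13.3  90. ]
 [464.5 -13.4  90. ]]
len 27.615382382853635 thick 9.74609835802554 yaw of eye y 73.77745490419088
eye centre [455.6749392  -27.95848916  90.        ]
disc [[455.89893396 -27.74880163  48.        ]
 [456.36530284 -50.28102563  48.        ]
 [455.43075708  -5.32728752  48.        ]]
```

The large weight is at (455.7,-27.9); disc and eye agree. Its eye x axis is at yaw about -16°. Before grasping it, I'll look at the peg from close up.

```bash
python3 -c "
from h import *
go([600,190,260],168)"
```

```text
go [-0.1481  0.2128 -0.0697] [ 0.    0.   13.12]
```

```bash
python3 -m jog '[[1,0,0.02,-0.07,0,0,7],[1,-0.03,0.07,-0.07,0,0,13],[1,-0.06,0.12,-0.07,0,0,13],[1,-0.09,0.16,-0.07,0,0,13],[1,-0.12,0.19,-0.07,0,0,13],[1,-0.148,0.213,-0.07,0,0,13],[1,-0.148,0.213,-0.07,0,0,13],[1,-0.148,0.213,-0.07,0,0,13],[1,-0.148,0.213,-0.07,0,0,13],[1,-0.148,0.213,-0.07,0,0,13]]'
python3 -c "
from h import *
c=cam('wrist');cv2.imwrite('pics/w2.png',c['frame'][:,:,::-1])
import pickle;pickle.dump(c,open('w2.pkl','wb'))
print(proj(c,[[595,207,150],[636,197,150]]))"
```

```text
time_s: 3.22
ee_pos: [600.0, 189.7, 259.4]
eef_rot: [-0.001, 0.104, 0.995, -0.001]
force: [0.3, 0.3, 0.1]
opening: 0.997
finger_force: 0.0
[[332.6282195  217.63534205]
 [329.95391412 268.11896463]]
```

View pics/w2.png

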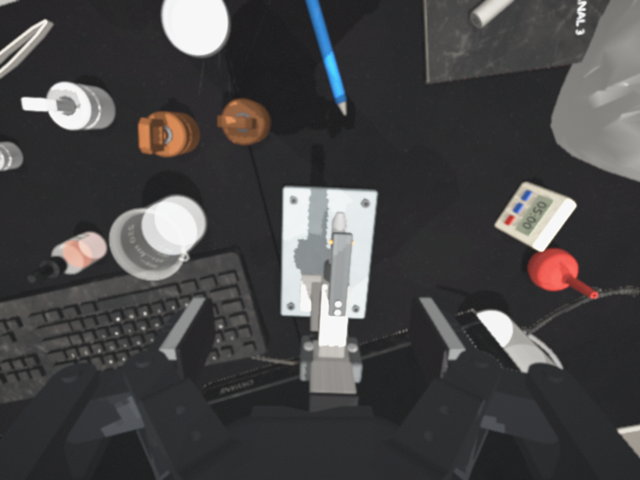

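This view shows the peg tip at about (340,215), the dark bracket at (341,260), the load cell at (334,330) and the base corners at (283,186) and (378,191). I'll take a second, lower view shifted sideways, then triangulate.

```bash
python3 -m jog '[[1,0,0.03,0.01,0,0,0],[1,0.02,0.06,0.02,0,0,0],[1,0.03,0.08,0.02,0,0,0],[1,0.03,0.08,0.02,0,0,0],[1,0.03,0.08,0.02,0,0,0],[1,0.03,0.08,0.02,0,0,0]]'
python3 -c "
from h import *
import pickle
c=cam('wrist');pickle.dump(c,open('w3.pkl','wb'))
b=pickle.load(open('w2.pkl','rb'))
u,v=proj(c,[610,203,155])[0].astype(int);print(u,v)
r=lambda i:cv2.resize(i,(400,600),interpolation=cv2.INTER_CUBIC)
print(u-40,v-60)
cv2.imwrite('pics/z2.png',np.hstack([r(b['frame'][195:315,300:380]),r(c['frame'][v-60:v+60,u-40:u+40])])[:,:,::-1])"
```

```text
time_s: 3.77
ee_pos: [587.6, 273.1, 241.4]
eef_rot: [0.0, 0.105, 0.994, 0.0]
force: [-0.8, 0.6, 0.2]
opening: 0.998
finger_force: 0.0
226 283
186 223
```

View pics/z2.png

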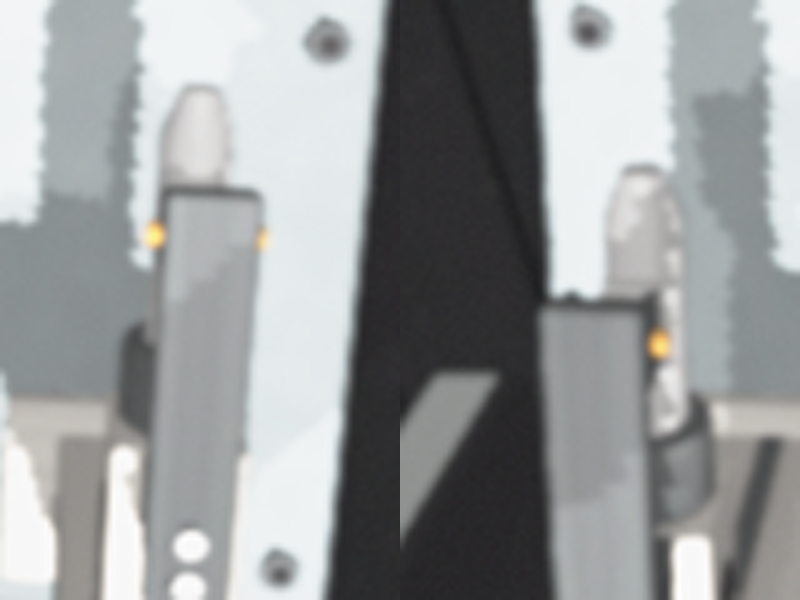

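The left crop (5x, origin (300,195)) shows the peg tip at (200,86), brass pin ends at (155,236) and (262,240), and the bracket end corners at (166,190) and (262,195). The right crop (origin (186,223)) shows the tip at (240,165), the pin end at (259,344) and the dark bush from about row 400 to 515.

```bash
cat > m.py <<'E'
from h import *
import pickle
b=pickle.load(open('w2.pkl','rb'));c=pickle.load(open('w3.pkl','rb'))
fb=lambda u,v:(300-.4+u/5,195-.4+v/5)
fc=lambda u,v:(186-.4+u/5,223-.4+v/5)
print('tip',tri([(b,fb(200,86)),(c,fc(240,165))]).round(1))
print('pin+y',tri([(b,fb(262,240)),(c,fc(259,344))]).round(1))
print('pin b z174',plane(b,[fb(155,236),fb(262,240)],174).round(1))
print('pin c z174',plane(c,[fc(259,344)],174).round(1))
print('peg b',plane(b,[fb(197,140),fb(197,178)],150).round(1),'peg c',plane(c,[fc(246,220),fc(246,280)],150).round(1))
print('bracket b',plane(b,[fb(166,190),fb(262,195)],183).round(1))
print('bracket c',plane(c,[fc(141,305),fc(249,300)],183).round(1))
for n,i in(('b',b),('c',c)):
    h=cv2.cvtColor(i['frame'],cv2.COLOR_RGB2HSV)
    # screw heads on base: dark spots
    m=((i['frame'].min(2)>120)).astype(np.uint8)
    k=cv2.morphologyEx(m,cv2.MORPH_CLOSE,np.ones((3,3)))
    print(n,'base edges see below')
# screw heads visible: z=12
print('screws b',plane(b,[(293,200),fb(327,41),(291,307),fb(280,569)],13).round(1))
print('screw c',plane(c,[fc(189,27)],13).round(1))
E
python3 m.py
```

```text
tip [591.5 213.1 149.5]
pin+y [608.3 216.9 175.9]
pin b z174 [[605.4 202.2 174. ]
 [609.1 217.  174. ]]
pin c z174 [[609.1 216.2 174. ]]
peg b [[599.9 211.1 150. ]
 [606.  210.  150. ]] peg c [[599.9 211.6 150. ]
 [609.5 208.9 150. ]]
bracket b [[596.  205.  183. ]
 [599.4 217.6 183. ]]
bracket c [[596.2 205.7 183. ]
 [598.4 219.8 183. ]]
b base edges see below
c base edges see below
screws b [[603.4 166.3  13. ]
 [623.9 247.8  13. ]
 [740.6 132.3  13. ]
 [759.8 213.8  13. ]]
screw c [[603.2 166.7  13. ]]
```

Everything agrees:
- **Peg tip:** z is 149.5, against 150 nominal.
- **Pin:** 16 mm behind the tip, as specified.
- **Yaw:** pins, bracket and screws all give about -14.0°.
- **Shoulder:** at about stand x = -51, within tolerance.

Next is the grasp.

```bash
python3 -c "
from h import *
go([455.7,-27.9,150],164)"
```

```text
go [ 0.0663 -0.3218  0.0911] [0.04 0.05 3.91]
```

```bash
python3 -m jog '[[0.65,0.01,-0.03,0.01,0,0,4],[0.65,0.02,-0.07,0.02,0,0,4],[0.65,0.03,-0.11,0.03,0,0,4],[0.65,0.04,-0.15,0.04,0,0,4],[0.65,0.05,-0.19,0.05,0,0,4],[0.65,0.055,-0.23,0.06,0,0,4],[0.65,0.06,-0.27,0.07,0,0,4],[0.65,0.066,-0.30,0.08,0,0,4],[0.65,0.066,-0.322,0.09,0,0,4],[0.65,0.066,-0.322,0.09,0,0,4]]'
python3 -c "
from h import *
go([455.7,-27.9,60],164)"
```

```text
time_s: 4.65
ee_pos: [452.5, -31.2, 149.1]
eef_rot: [-0.002, 0.143, 0.99, -0.001]
force: [0.0, 0.2, -0.1]
opening: 0.647
finger_force: 0.0
go [-0.0024  0.0042  0.0891] [-0.09 -0.21 -0.39]
```

```bash
python3 -m jog '[[0.65,0,0,0.01,0,0,0],[0.65,0,0,0.025,0,0,0],[0.65,0,0,0.04,0,0,0],[0.65,0,0,0.04,0,0,0],[0.65,0,0,0.04,0,0,0]]'
python3 -c "
from h import *
go([455.7,-27.9,60],164)"
```

```text
time_s: 5.07
ee_pos: [456.1, -27.4, 110.6]
eef_rot: [-0.0, 0.14, 0.99, -0.0]
force: [-0.1, 0.4, 0.9]
opening: 0.653
finger_force: 0.0
go [ 0.0003 -0.0006  0.0506] [-0.03 -0.01 -0.06]
```

```bash
python3 -m jog '[[0.65,0,0,0.015,0,0,0],[0.65,0,-0.0005,0.03,0,0,0],[0.65,0,-0.0005,0.042,0,0,0],[0.65,0,-0.0005,0.0505,0,0,0],[0.65,0,-0.0005,0.0505,0,0,0],[0.4,0,-0.0005,0.0505,0,0,0],[0.25,0,-0.0005,0.0505,0,0,0],[0.25,0,-0.0005,0.0505,0,0,0],[0.25,0,-0.0005,0.0505,0,0,0],[0.25,0,-0.0005,0.0505,0,0,0]]' 60
python3 -c "
from h import *
go([455.7,-27.9,60],164)"
```

```text
time_s: 5.9
ee_pos: [456.9, -27.4, 61.0]
eef_rot: [0.001, 0.139, 0.99, 0.0]
force: [-1.3, -2.7, 6.4]
opening: 0.339
finger_force: 59.7
go [ 0.001  -0.0008  0.001 ] [0.03 0.11 0.  ]
```

Gripped: opening 0.34 × 85 ≈ 29 mm, which matches the 30 mm eye. Next is the lift.

```bash
python3 -m jog '[[0.25,0,0,-0.005,0,0,0],[0.25,0,0,-0.02,0,0,0],[0.25,0,0,-0.04,0,0,0],[0.25,0,0,-0.07,0,0,0],[0.25,0,0,-0.10,0,0,0],[0.25,0,0,-0.13,0,0,0],[0.25,0,0,-0.14,0,0,0],[0.25,0,0,-0.14,0,0,0],[0.25,0,0,-0.14,0,0,0]]' 80
python3 -c "
from h import *
import pickle
c=cam('wrist');pickle.dump(c,open('w4.pkl','wb'))
T=c['E']@np.linalg.inv(np.array(c['T_tool_cam']))
q=lambda x,y,z:(T@[x,y,z,1])[:3]
u,v=proj(c,[q(0,0,-29)])[0].astype(int);print(u-50,v-50)
cv2.imwrite('pics/w4.png',cv2.resize(c['frame'][v-50:v+50,u-50:u+50],(600,600),interpolation=cv2.INTER_CUBIC)[:,:,::-1])
go([552.7,222.8,200],166)"
```

```text
time_s: 6.65
ee_pos: [454.7, -27.1, 198.8]
eef_rot: [-0.001, 0.14, 0.99, 0.0]
force: [-0.8, 0.1, -7.0]
opening: 0.334
finger_force: 79.9
261 283
go [-0.0254  0.2677 -0.0025] [-0.04 -0.26 -2.08]
```

View pics/w4.png

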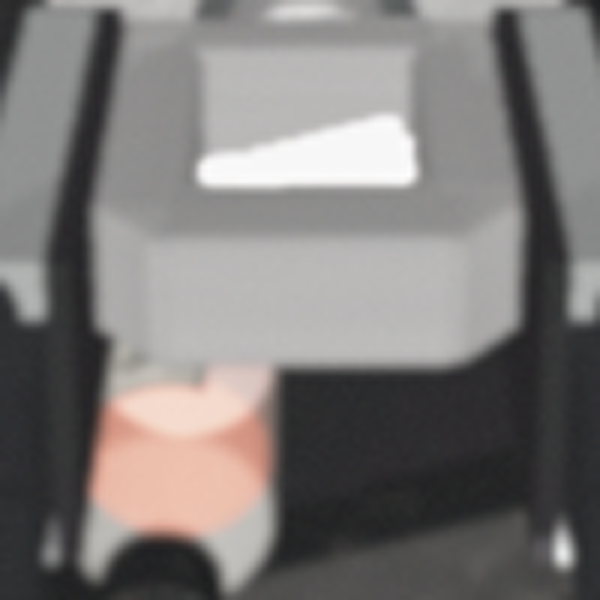

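The eye hangs square between the pads. In the crop (6x, origin (261,283)) its top face spans rows 236 to 365 and its opening spans columns 200 to 415, centred on the tool axis. The force shows about 7 N of weight.

```bash
python3 -c "
from h import *
import pickle
c=pickle.load(open('w4.pkl','rb'));c['E']=np.array(c['T_tool_cam'])
f=lambda u,v:(261-.4+u/6,283-.4+v/6)
print(plane(c,[f(148,236),f(465,238),f(150,363),f(462,363)],-29).round(1))
print('opening at front face, z -3+..',plane(c,[f(200,186),f(415,186)],-3).round(1))"
```

```text
[[  5.1 -10.  -29. ]
 [  5.   10.3 -29. ]
 [ -4.5 -10.1 -29. ]
 [ -4.5  10.4 -29. ]]
opening at front face, z -3+.. [[-7.1 -8.2 -3. ]
 [-7.1  8.6 -3. ]]
```

```bash
python3 -m jog '[[0.25,0,0.015,0,0,0,-2],[0.25,-0.005,0.045,0,0,0,-2],[0.25,-0.010,0.08,0,0,0,-2],[0.25,-0.015,0.115,0,0,0,-2],[0.25,-0.02,0.15,0,0,0,-2],[0.25,-0.025,0.185,0,0,0,-2],[0.25,-0.025,0.22,0,0,0,-2],[0.25,-0.025,0.25,0,0,0,-2],[0.25,-0.025,0.262,0,0,0,-2],[0.25,-0.025,0.268,0,0,0,-2]]'
python3 -m jog '[[0.25,0,0,0,0,0,0],[0.25,0,0,0,0,0,0],[0.25,0,0,0,0,0,0],[0.25,0,0,0,0,0,0]]'
python3 -c "
from h import *
go([552.7,222.8,138],166);print(env.get_obs()['force'])"
```

```text
time_s: 7.53
ee_pos: [553.2, 224.9, 196.3]
eef_rot: [-0.002, 0.121, 0.993, -0.002]
force: [0.2, -0.8, -6.3]
opening: 0.332
finger_force: 80.4
time_s: 7.87
ee_pos: [553.6, 221.9, 199.7]
eef_rot: [-0.0, 0.123, 0.992, -0.0]
force: [0.5, -0.2, -6.0]
opening: 0.334
finger_force: 80.4
go [0.0011 0.0007 0.0617] [-0.04 -0.03 -0.11]
[ 0.50944198 -0.23913609 -5.98632885]
```

In the tool frame the eye is at x +0.3, y +0.1 mm. Home needs an advance of about 76 mm along -tool x, and the peg line lies 0.8 mm toward +tool y. I'll lower to the peg axis first.

```bash
python3 -m jog '[[0.25,0,0.0008,0.01,0,0,0],[0.25,0,0.0008,0.03,0,0,0],[0.25,0,0.0008,0.05,0,0,0],[0.25,0,0.0008,0.0617,0,0,0],[0.25,0,0.0008,0.0617,0,0,0],[0.25,0,0.0008,0.0617,0,0,0],[0.25,0,0.0008,0.0617,0,0,0]]'
python3 -c "
from h import *
import pickle
cs=cam('wrist');pickle.dump(cs,open('w5.pkl','wb'))
s=cam('scene');u,v=proj(s,[575,217,150])[0].astype(int)
a=cv2.resize(s['frame'][v-40:v+40,u-40:u+40],(400,400),interpolation=cv2.INTER_CUBIC)
b=cv2.resize(cs['frame'][250:410,232:392],(400,400),interpolation=cv2.INTER_CUBIC)
print(u-40,v-40)
cv2.imwrite('pics/z5.png',np.hstack([a,b])[:,:,::-1])
o=env.get_obs()['ee_pos'];print('s',.2419*o[0]+.9703*o[1],'t',.9703*o[0]-.2419*o[1],o[2]);go(o,166)"
```

```text
time_s: 8.45
ee_pos: [555.1, 224.2, 139.1]
eef_rot: [0.001, 0.122, 0.993, 0.001]
force: [0.5, 0.3, -5.3]
opening: 0.328
finger_force: 80.5
260 163
s 352.1089245444024 t 484.3332339426447 139.54334579800974
go [0. 0. 0.] [ 0.12  0.12 -0.02]
```

View pics/z5.png

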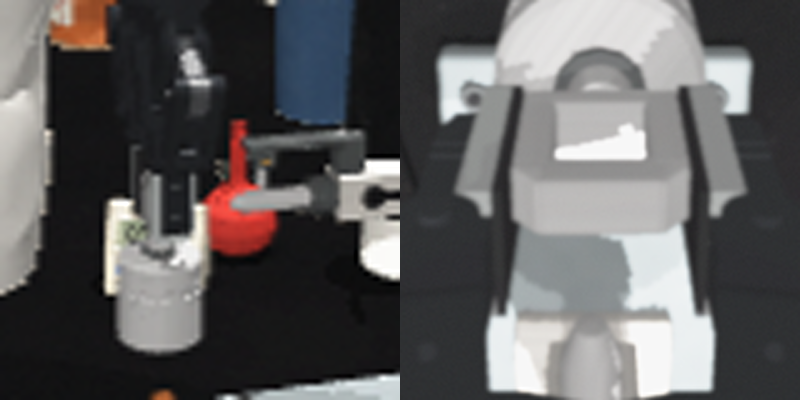

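The left crop shows the weight hanging level before the peg, about at peg height. The right crop shows the peg tip at about (596,318) below the eye, which is centred at (600,200), so it is laterally aligned to within about a millimetre. Next I settle and read the pose.

```bash
python3 -m jog '[[0.25,0,0,0,0,0,0],[0.25,0,0,0,0,0,0],[0.25,0,0,0,0,0,0],[0.25,0,0,0,0,0,0]]'
cat >> h.py <<'E'
def st(n=1):
    for i in range(n):
        o=env.get_obs();p=o["ee_pos"];f=o["force"]
        print('s %.2f t %.2f z %.2f'%(.2419*p[0]+.9703*p[1],.9703*p[0]-.2419*p[1],p[2]),'Fs %.2f Ft %.2f Fz %.2f'%(.2419*f[0]+.9703*f[1],.9703*f[0]-.2419*f[1],f[2]))
E
python3 -c "
from h import *
import pickle
st()
c=pickle.load(open('w5.pkl','rb'));T=np.array(c['T_tool_cam']);c['E']=T
print(plane(c,[(232-.4+u/2.5,250-.4+v/2.5) for u,v in((196,318),(163,390),(235,390))],-12))
for k in range(3):
    cam('wrist');st()"
```

```text
time_s: 8.88
ee_pos: [554.3, 224.2, 138.4]
eef_rot: [0.0, 0.122, 0.993, 0.0]
force: [0.1, -0.5, -6.8]
opening: 0.331
finger_force: 80.5
s 351.60 t 483.65 z 138.39 Fs -0.48 Ft 0.27 Fz -6.84
[[-35.71510116  -0.6723532  -12.        ]
 [-53.08390206  -7.12726732 -12.        ]
 [-53.06186094   6.93511469 -12.        ]]
s 351.59 t 483.62 z 138.29 Fs -0.22 Ft 0.47 Fz -6.75
s 351.59 t 483.62 z 138.22 Fs -0.49 Ft 0.33 Fz -5.49
s 351.57 t 483.59 z 138.14 Fs -0.74 Ft 0.22 Fz -5.68
```

The earlier peg views may have been taken before the arm fully settled. I'll re-measure the peg edges numerically in a settled picture.

```bash
python3 -c "
from h import *
import pickle
st();c=cam('wrist');st();pickle.dump(c,open('w6.pkl','wb'))
g=cv2.cvtColor(c['frame'],cv2.COLOR_RGB2GRAY)
for v in range(374,410,4): print(v,g[v,280:346:2])
"
```

```text
s 351.57 t 483.59 z 138.14 Fs -0.74 Ft 0.22 Fz -5.68
s 351.55 t 483.61 z 138.10 Fs 0.48 Ft 0.03 Fz -6.48
374 [171 169 169 171 170 170 171 172 165 147 139 140 140 140 141 141 141 141
 143 141 144 174 204 232 222 219 200 202 223 218 235 240 240]
378 [152 155 154 154 152 155 155 156 155 146 146 146 142 138 137 138 142 145
 146 146 151 156 155 154 156 156 156 156 156 155 201 239 239]
382 [220 222 221 222 222 222 221 222 218 193 186 160 142 142 144 144 142 148
 174 188 204 222 246 248 248 248 248 248 248 248 245 239 239]
386 [226 226 227 227 226 226 226 226 217 193 160 152 160 156 154 154 158 160
 164 183 198 222 245 247 247 247 247 247 247 247 246 239 239]
390 [243 235 227 227 227 222 176 153 150 137 145 165 178 185 191 189 184 172
 168 163 149 157 158 203 248 247 247 247 247 247 245 238 239]
394 [247 247 242 227 227 218 162 152 142 142 158 172 180 186 190 187 184 178
 171 186 164 156 155 181 249 247 247 247 247 247 243 237 238]
398 [247 247 248 235 221 207 158 152 147 152 165 175 181 185 188 187 185 180
 171 175 193 160 156 166 249 247 247 247 247 247 240 237 238]
402 [247 247 247 247 224 184 153 150 145 155 170 175 180 184 186 186 186 181
 171 163 162 155 155 159 249 247 247 247 247 247 243 236 237]
406 [197 221 236 250 228 197 152 150 144 155 170 176 180 183 185 186 186 180
 170 175 186 157 155 156 246 248 248 250 251 250 188 152 153]
```

Edges at row 402 (columns 297 to 321.7, width 24.7 px as expected for 12 mm) give a peg centre of s ≈ 350.0, confirming the first estimate. I'll shift -1.6 mm in tool y and advance to just before the tip.

```bash
python3 -m jog '[[0.25,0,-0.0016,0,0,0,0],[0.25,-0.006,-0.0016,0,0,0,0],[0.25,-0.014,-0.0016,0,0,0,0],[0.25,-0.022,-0.0016,0,0,0,0],[0.25,-0.028,-0.0016,0,0,0,0],[0.25,-0.030,-0.0016,0,0,0,0],[0.25,-0.030,-0.0016,0,0,0,0],[0.25,-0.030,-0.0016,0,0,0,0],[0.25,-0.030,-0.0016,0,0,0,0],[0.25,-0.030,-0.0016,0,0,0,0]]'
python3 -c "
from h import *
st();c=cam('wrist');st()
g=cv2.cvtColor(c['frame'],cv2.COLOR_RGB2GRAY)
for v in range(340,380,4): print(v,g[v,284:342:2])
s=cam('scene');a=s['frame']
u,v=proj(s,[585,215,155])[0].astype(int);print(u-40,v-40)
cv2.imwrite('pics/z6.png',np.hstack([cv2.resize(a[v-35:v+35,u-35:u+35],(400,400),interpolation=cv2.INTER_CUBIC),cv2.resize(c['frame'][300:400,262:362],(400,400),interpolation=cv2.INTER_CUBIC)])[:,:,::-1])
"
```

```text
time_s: 9.92
ee_pos: [582.7, 215.3, 138.1]
eef_rot: [-0.0, 0.122, 0.993, -0.0]
force: [-0.0, 1.1, -5.2]
opening: 0.333
finger_force: 80.5
s 349.91 t 513.33 z 138.10 Fs 1.08 Ft -0.27 Fz -5.16
s 349.94 t 513.33 z 138.16 Fs 0.09 Ft 0.50 Fz -6.09
340 [173 185 189 192 193 192 193 193 193 193 192 192 192 192 192 192 192 193
 192 192 193 193 193 193 192 191 185 178 181]
344 [145 148 152 155 153 153 154 151 155 165 175 178 182 185 186 184 182 179
 173 176 189 212 226 225 224 224 224 226 230]
348 [144 144 145 145 144 144 144 142 152 168 178 183 186 191 192 190 191 185
 176 171 182 186 223 214 212 186 168 196 210]
352 [148 149 148 149 148 149 148 146 153 168 178 182 184 190 189 191 191 185
 175 166 159 148 148 150 150 148 149 149 147]
356 [193 194 193 193 192 191 191 177 158 169 177 182 185 188 189 191 192 184
 176 212 214 238 246 246 246 246 246 246 246]
360 [198 199 199 199 199 197 198 190 161 168 177 183 184 187 189 191 191 184
 176 201 213 233 247 247 247 247 247 247 247]
364 [197 197 196 197 183 151 147 149 155 167 177 183 185 189 190 190 190 183
 173 167 173 158 188 247 247 247 247 247 247]
368 [246 209 199 199 176 147 146 148 155 164 157 158 160 161 161 162 162 159
 169 218 194 151 153 247 247 247 247 247 247]
372 [247 241 225 220 181 146 145 147 154 168 181 181 181 182 181 182 181 180
 187 220 190 151 150 248 247 247 247 247 247]
376 [247 248 236 211 163 146 146 148 154 159 149 148 148 145 147 147 147 146
 151 178 177 149 147 243 248 247 247 247 247]
264 161
```

View pics/z6.png

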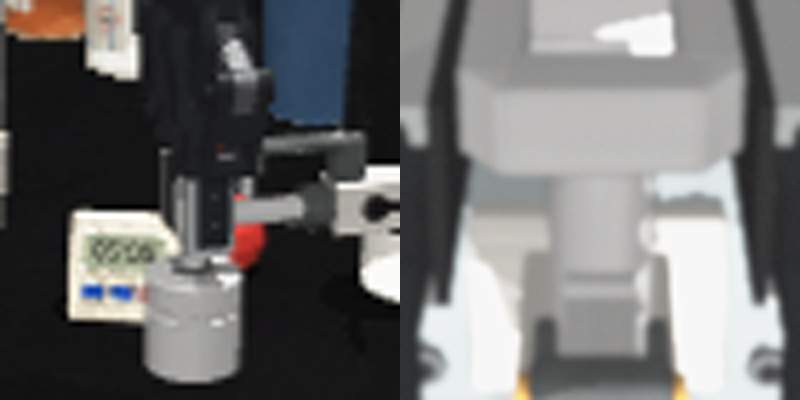

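The wrist crop (right) shows the peg, columns 553 to 645, running centrally into the eye (460 to 745), with the pin ends at (520,390) and (683,390). The left crop shows the peg level with the pads. I'll enter slowly while watching forces.

```bash
python3 -m jog '[[0.25,-0.002,-0.0003,0,0,0,0],[0.25,-0.004,-0.0003,0,0,0,0],[0.25,-0.006,-0.0003,0,0,0,0],[0.25,-0.008,-0.0003,0,0,0,0],[0.25,-0.010,-0.0003,0,0,0,0],[0.25,-0.012,-0.0003,0,0,0,0],[0.25,-0.014,-0.0003,0,0,0,0],[0.25,-0.014,-0.0003,0,0,0,0],[0.25,-0.014,-0.0003,0,0,0,0]]'
python3 -c "
from h import *
st()"
```

```text
time_s: 10.77
ee_pos: [596.6, 211.5, 138.0]
eef_rot: [-0.0, 0.122, 0.993, -0.0]
force: [1.2, 0.3, -7.0]
opening: 0.338
finger_force: 80.5
s 349.57 t 527.69 z 138.00 Fs 0.56 Ft 1.06 Fz -7.03
```

```bash
python3 -m jog '[[0.25,-0.002,0,0,0,0,0],[0.25,-0.004,0,0,0,0,0],[0.25,-0.006,0,0,0,0,0],[0.25,-0.008,0,0,0,0,0],[0.25,-0.010,0,0,0,0,0],[0.25,-0.012,0,0,0,0,0],[0.25,-0.012,0,0,0,0,0],[0.25,-0.012,0,0,0,0,0]]'
python3 -c "
from h import *
st()"
python3 -m jog '[[0.25,-0.002,0,0,0,0,0],[0.25,-0.004,0,0,0,0,0],[0.25,-0.006,0,0,0,0,0],[0.25,-0.008,0,0,0,0,0],[0.25,-0.010,0,0,0,0,0],[0.25,-0.012,0,0,0,0,0],[0.25,-0.012,0,0,0,0,0],[0.25,-0.012,0,0,0,0,0]]'
python3 -c "
from h import *
st()"
```

```text
time_s: 11.43
ee_pos: [608.3, 208.7, 138.0]
eef_rot: [-0.0, 0.122, 0.993, -0.0]
force: [-0.3, -0.2, -5.7]
opening: 0.332
finger_force: 80.5
s 349.61 t 539.72 z 138.00 Fs -0.28 Ft -0.22 Fz -5.68
time_s: 12.1
ee_pos: [620.0, 205.7, 138.0]
eef_rot: [0.0, 0.122, 0.993, 0.0]
force: [0.9, -0.2, -5.0]
opening: 0.33
finger_force: 80.5
s 349.60 t 551.78 z 138.01 Fs 0.01 Ft 0.97 Fz -4.97
```

No contact so far, and home is about 7 to 8 mm ahead. I'll crawl from here.

```bash
python3 -m jog '[[0.25,-0.0007,0,0,0,0,0],[0.25,-0.0014,0,0,0,0,0],[0.25,-0.0021,0,0,0,0,0],[0.25,-0.0028,0,0,0,0,0],[0.25,-0.0035,0,0,0,0,0],[0.25,-0.004,0,0,0,0,0],[0.25,-0.004,0,0,0,0,0]]'
python3 -c "
from h import *
st()"
for i in 1 ; do python3 -m jog '[[0.25,-0.0003,0,0,0,0,0],[0.25,-0.0006,0,0,0,0,0],[0.25,-0.0009,0,0,0,0,0],[0.25,-0.001,0,0,0,0,0],[0.25,-0.001,0,0,0,0,0],[0.25,-0.001,0,0,0,0,0]]' >/dev/null
python3 -c "
from h import *
st()"; done
```

```text
time_s: 12.68
ee_pos: [623.8, 204.8, 138.1]
eef_rot: [0.0, 0.122, 0.993, 0.0]
force: [0.4, 0.4, -6.0]
opening: 0.331
finger_force: 80.5
s 349.63 t 555.72 z 138.13 Fs 0.47 Ft 0.25 Fz -6.05
s 349.65 t 556.61 z 138.11 Fs -0.41 Ft 0.19 Fz -5.18
```

```bash
python3 -m jog '[[0.25,-0.0003,0,0,0,0,0],[0.25,-0.0006,0,0,0,0,0],[0.25,-0.0009,0,0,0,0,0],[0.25,-0.001,0,0,0,0,0],[0.25,-0.001,0,0,0,0,0],[0.25,-0.001,0,0,0,0,0]]' >/dev/null
python3 -c "
from h import *
st();import sys;sys.exit(abs(env.get_obs()['force'][0])>3)" && python3 -m jog '[[0.25,-0.0003,0,0,0,0,0],[0.25,-0.0006,0,0,0,0,0],[0.25,-0.0006,0,0,0,0,0],[0.25,-0.0006,0,0,0,0,0]]' >/dev/null && python3 -c "
from h import *
st()"
```

```text
s 349.62 t 557.60 z 138.12 Fs 0.46 Ft -0.33 Fz -6.06False
```

```bash
python3 -m jog '[[0.25,-0.0003,0,0,0,0,0],[0.25,-0.0006,0,0,0,0,0],[0.25,-0.0008,0,0,0,0,0],[0.25,-0.0008,0,0,0,0,0],[0.25,-0.0008,0,0,0,0,0]]' >/dev/null
python3 -c "
from h import *
st()"
```

```text
s 349.61 t 558.40 z 138.11 Fs -0.27 Ft -0.60 Fz -5.62
```

```bash
python3 -m jog '[[0.25,-0.0002,0,0,0,0,0],[0.25,-0.0004,0,0,0,0,0],[0.25,-0.0006,0,0,0,0,0],[0.25,-0.0006,0,0,0,0,0],[0.25,-0.0006,0,0,0,0,0]]' >/dev/null
python3 -c "
from h import *
st()"
```

```text
s 349.62 t 558.87 z 138.10 Fs -0.33 Ft -0.89 Fz -6.03
```

```bash
python3 -m jog '[[0.25,-0.0002,0,0,0,0,0],[0.25,-0.0004,0,0,0,0,0],[0.25,-0.0004,0,0,0,0,0],[0.25,-0.0004,0,0,0,0,0],[0.25,-0.0004,0,0,0,0,0]]' >/dev/null
python3 -c "
from h import *
st()"
```

```text
s 349.59 t 558.95 z 138.08 Fs 0.62 Ft -2.94 Fz -4.55
```

```bash
python3 -m jog '[[0.25,-0.0002,0,0,0,0,0],[0.25,-0.0004,0,0,0,0,0],[0.25,-0.0004,0,0,0,0,0],[0.25,-0.0004,0,0,0,0,0],[0.25,-0.0004,0,0,0,0,0]]' >/dev/null
python3 -c "
from h import *
st()"
```

```text
s 349.57 t 559.00 z 138.03 Fs 0.53 Ft -4.43 Fz -3.68
```

Shoulder felt at t ≈ 559.0 (predicted 559.5) with about 4 N of push. I hold so the keeper can drop.

```bash
python3 -m jog '[[0.25,0,0,0,0,0,0],[0.25,0,0,0,0,0,0],[0.25,0,0,0,0,0,0],[0.25,0,0,0,0,0,0],[0.25,0,0,0,0,0,0],[0.25,0,0,0,0,0,0],[0.25,0,0,0,0,0,0],[0.25,0,0,0,0,0,0],[0.25,0,0,0,0,0,0],[0.25,0,0,0,0,0,0]]' >/dev/null
python3 -c "
from h import *
st()"
python3 -m jog '[[0.25,0.001,0,0,0,0,0],[0.25,0.002,0,0,0,0,0],[0.25,0.003,0,0,0,0,0],[0.25,0.004,0,0,0,0,0],[0.25,0.005,0,0,0,0,0],[0.25,0.006,0,0,0,0,0],[0.25,0.007,0,0,0,0,0],[0.25,0.008,0,0,0,0,0],[0.25,0.009,0,0,0,0,0],[0.25,0.009,0,0,0,0,0]]' >/dev/null
python3 -c "
from h import *
st()"
```

```text
s 349.59 t 559.00 z 138.05 Fs 0.41 Ft -5.52 Fz -3.87
s 349.62 t 550.60 z 138.12 Fs -0.00 Ft 0.32 Fz -6.50
```

```bash
python3 -m jog '[[0.25,0.0006,0,0,0,0,0],[0.25,0.0012,0,0,0,0,0],[0.25,0.0018,0,0,0,0,0],[0.25,0.0024,0,0,0,0,0],[0.25,0.003,0,0,0,0,0],[0.25,0.0035,0,0,0,0,0],[0.25,0.0035,0,0,0,0,0]]' >/dev/null
python3 -c "
from h import *
st()"
python3 -m jog '[[0.25,0.0003,0,0,0,0,0],[0.25,0.0006,0,0,0,0,0],[0.25,0.0009,0,0,0,0,0],[0.25,0.001,0,0,0,0,0],[0.25,0.001,0,0,0,0,0]]' >/dev/null
python3 -c "
from h import *
st()"
```

```text
s 349.62 t 547.18 z 138.12 Fs 0.05 Ft -0.13 Fz -5.36
s 349.60 t 546.29 z 138.13 Fs -0.12 Ft -0.02 Fz -6.35
```

```bash
python3 -m jog '[[0.25,0.0003,0,0,0,0,0],[0.25,0.0006,0,0,0,0,0],[0.25,0.0008,0,0,0,0,0],[0.25,0.0008,0,0,0,0,0],[0.25,0.0008,0,0,0,0,0]]' >/dev/null
python3 -c "
from h import *
st()"
```

```text
s 349.62 t 545.49 z 138.13 Fs 0.51 Ft -0.06 Fz -5.64
```

```bash
python3 -m jog '[[0.25,0.0003,0,0,0,0,0],[0.25,0.0006,0,0,0,0,0],[0.25,0.0006,0,0,0,0,0],[0.25,0.0006,0,0,0,0,0]]' >/dev/null
python3 -c "
from h import *
st()"
```

```text
s 349.64 t 545.02 z 138.11 Fs -0.02 Ft 0.99 Fz -6.17
```

```bash
python3 -m jog '[[0.25,0.0003,0,0,0,0,0],[0.25,0.0006,0,0,0,0,0],[0.25,0.0006,0,0,0,0,0],[0.25,0.0006,0,0,0,0,0]]' >/dev/null
python3 -c "
from h import *
st()"
```

```text
s 349.65 t 544.83 z 138.19 Fs 0.14 Ft 3.70 Fz -7.77
```

The keeper stops the eye at t ≈ 544.9, 14.1 mm back as expected. I pull slightly more and hold.

```bash
python3 -m jog '[[0.25,0.0003,0,0,0,0,0],[0.25,0.0003,0,0,0,0,0],[0.25,0.0003,0,0,0,0,0],[0.25,0.0003,0,0,0,0,0],[0.25,0.0003,0,0,0,0,0],[0.25,0.0003,0,0,0,0,0],[0.25,0.0003,0,0,0,0,0]]' >/dev/null
python3 -c "
from h import *
st()"
```

```text
s 349.69 t 544.75 z 138.21 Fs -0.37 Ft 5.19 Fz -7.14
```

A 5 N pull was held. Now back to mid-travel and lower gently until the peg carries the weight.

```bash
python3 -m jog '[[0.25,-0.001,0,0,0,0,0],[0.25,-0.002,0,0,0,0,0],[0.25,-0.003,0,0,0,0,0],[0.25,-0.004,0,0,0,0,0],[0.25,-0.005,0,0,0,0,0],[0.25,-0.006,0,0,0,0,0],[0.25,-0.007,0,0.0005,0,0,0],[0.25,-0.007,0,0.001,0,0,0],[0.25,-0.007,0,0.0015,0,0,0],[0.25,-0.007,0,0.002,0,0,0]]' >/dev/null
python3 -c "
from h import *
st()"
python3 -m jog '[[0.25,0,0,0.0002,0,0,0],[0.25,0,0,0.0004,0,0,0],[0.25,0,0,0.0006,0,0,0],[0.25,0,0,0.0006,0,0,0],[0.25,0,0,0.0006,0,0,0]]' >/dev/null
python3 -c "
from h import *
st()"
```

```text
s 349.54 t 550.92 z 135.97 Fs -0.13 Ft 0.42 Fz -6.74
s 349.60 t 551.00 z 135.52 Fs -0.08 Ft 0.40 Fz -4.97
```

```bash
python3 -m jog '[[0.25,0,0,0.0002,0,0,0],[0.25,0,0,0.0004,0,0,0],[0.25,0,0,0.0006,0,0,0],[0.25,0,0,0.0006,0,0,0],[0.25,0,0,0.0006,0,0,0]]' >/dev/null
python3 -c "
from h import *
st()"
```

```text
s 349.65 t 551.04 z 135.07 Fs 0.27 Ft -0.71 Fz -5.48
```

```bash
python3 -m jog '[[0.25,0,0,0.0002,0,0,0],[0.25,0,0,0.0004,0,0,0],[0.25,0,0,0.0005,0,0,0],[0.25,0,0,0.0005,0,0,0],[0.25,0,0,0.0005,0,0,0]]' >/dev/null
python3 -c "
from h import *
st()"
```

```text
s 349.70 t 551.07 z 134.96 Fs -1.15 Ft -1.82 Fz -1.30
```

```bash
python3 -m jog '[[0.25,0,0,0.0002,0,0,0],[0.25,0,0,0.0004,0,0,0],[0.25,0,0,0.0005,0,0,0],[0.25,0,0,0.0005,0,0,0],[0.25,0,0,0.0005,0,0,0]]' >/dev/null
python3 -c "
from h import *
st()"
```

```text
s 349.70 t 551.12 z 134.78 Fs -0.59 Ft -3.59 Fz 4.44
```

The peg now carries the load. I relax 0.3 mm and open gently.

```bash
python3 -m jog '[[0.25,0,0,-0.0003,0,0,0],[0.25,0,0,-0.0003,0,0,0],[0.25,0,0,-0.0003,0,0,0]]' 20
python3 -c "
from h import *
st()"
python3 -m jog '[[0.33,0,0,-0.0003,0,0,0],[0.35,0,0,-0.0003,0,0,0],[0.37,0,0,-0.0003,0,0,0],[0.4,0,0,-0.0003,0,0,0],[0.45,0,0,-0.0003,0,0,0],[0.5,0,0,-0.0003,0,0,0],[0.6,0,0,-0.0003,0,0,0],[0.6,0,0,-0.0003,0,0,0]]'
python3 -c "
from h import *
st()"
```

```text
time_s: 22.43
ee_pos: [619.3, 206.0, 134.8]
eef_rot: [0.0, 0.122, 0.993, 0.0]
force: [-3.7, 0.8, 4.7]
opening: 0.332
finger_force: 81.6
s 349.69 t 551.11 z 134.77 Fs -0.13 Ft -3.83 Fz 4.71
time_s: 23.1
ee_pos: [619.3, 206.0, 134.4]
eef_rot: [0.0, 0.122, 0.993, 0.0]
force: [-0.4, -0.4, 0.4]
opening: 0.598
finger_force: 0.0
s 349.70 t 551.12 z 134.35 Fs -0.51 Ft -0.25 Fz 0.40
```

```bash
python3 -m jog '[[0.65,0,0,-0.004,0,0,0],[0.65,0,0,-0.012,0,0,0],[0.65,0,0,-0.024,0,0,0],[0.65,0,0,-0.04,0,0,0],[0.65,0,0,-0.065,0,0,0],[0.65,0,0,-0.09,0,0,0],[0.65,0,0,-0.115,0,0,0],[0.65,0,0,-0.135,0,0,0],[0.65,0,0,-0.14,0,0,0],[0.65,0,0,-0.14,0,0,0]]'
python3 -m jog '[[0.65,0.02,0,0,0,0,0],[0.65,0.05,0,0,0,0,0],[0.65,0.08,0,0,0,0,0],[0.65,0.08,0,0,0,0,0],[0.65,0.08,0,0,0,0,0],[0.65,0.08,0,0,0,0,0]]'
python3 -m jog '[[0.65,0,0,0,0,0,0],[0.65,0,0,0,0,0,0],[0.65,0,0,0,0,0,0],[0.65,0,0,0,0,0,0],[0.65,0,0,0,0,0,0],[0.65,0,0,0,0,0,0],[0.65,0,0,0,0,0,0],[0.65,0,0,0,0,0,0],[0.65,0,0,0,0,0,0],[0.65,0,0,0,0,0,0]]'
python3 -c "
from h import *
st();a=cam('scene');b=cam('scene');a2=a['frame'].astype(int)
# weight cylinder silhouette near hanging place: t 551 s 349.7, z 74..122 below eye
C=lambda t,s,z:[.9703*t+.2419*s,-.2419*t+.9703*s,z]
for z in(78,98,118):
    p=proj(a,[C(551,350,z),C(551-0,350-22,z)]);u,v=p[0].astype(int);print(z,p[0].round(1),cv2.cvtColor(a['frame'],cv2.COLOR_RGB2GRAY)[v,u-24:u+25:2])
u,v=proj(a,[C(551,350,110)])[0].astype(int);w=np.s_[v-40:v+40,u-30:u+30]
print('motion',np.abs(a2[w]-b['frame'][w]).mean())"
```

```text
time_s: 23.93
ee_pos: [620.0, 206.3, 277.4]
eef_rot: [0.002, 0.122, 0.993, 0.002]
force: [0.3, 0.5, 0.0]
opening: 0.649
finger_force: 0.0
time_s: 24.43
ee_pos: [541.6, 225.3, 273.9]
eef_rot: [-0.0, 0.122, 0.993, -0.0]
force: [-0.2, 0.2, -0.3]
opening: 0.65
finger_force: 0.0
time_s: 25.27
ee_pos: [541.6, 225.4, 274.6]
eef_rot: [0.0, 0.122, 0.993, 0.0]
force: [-0.6, 0.2, 0.2]
opening: 0.649
finger_force: 0.0
s 349.67 t 470.98 z 274.56 Fs 0.03 Ft -0.60 Fz 0.21
78 [316.8 226.7] [ 21  22  19  20  20  20  20  21 116 148 158 163 166 163 157 150  62  21
  22  21  14  21  19  20  20]
98 [316.9 219.9] [226 211 211 237 161  19  19  21 115 145 158 163 166 163 158 151  84  16
  13  12  15  15  15  17  63]
118 [317.1 212.9] [173 173 217 238 127  73  75  76 233 131  76 100 104  68 132 132  29  20
  19  21 222 250 250 251 251]
motion 0.5558333333333333
```

The cylinder sits upright at the predicted place and height. I let it settle a moment longer, then hand in.

```bash
for k in 1 2; do python3 -m jog '[[0.65,0,0,0,0,0,0],[0.65,0,0,0,0,0,0],[0.65,0,0,0,0,0,0],[0.65,0,0,0,0,0,0],[0.65,0,0,0,0,0,0],[0.65,0,0,0,0,0,0],[0.65,0,0,0,0,0,0],[0.65,0,0,0,0,0,0],[0.65,0,0,0,0,0,0],[0.65,0,0,0,0,0,0]]' >/dev/null; done
python3 -c "
from h import *
f=[cam('scene')['frame'][180:235,300:335].astype(int) for i in range(5)]
print([np.abs(x-f[0]).mean().round(2) for x in f], [np.abs(x-f[0]).max() for x in f])
print(env.close_job())"
```

```text
[np.float64(0.0), np.float64(0.58), np.float64(0.6), np.float64(0.57), np.float64(0.59)] [np.int64(0), np.int64(38), np.int64(38), np.int64(55), np.int64(57)]
the job is handed in; nothing more can be done
None
```

The large weight hangs still and free on the peg: it was pushed home at about 5 N, the keeper held against a 5 N pull, and I handed the job in at about 27 s; the judge's result was not shown.

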